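Put a hanging bracket in the curing cabinet and start the cycle

TASK

Pull the zinc hanging bracket up out of the sprung catch of its clip rail, lay it down flat on the cork mat with its round boss up and let go of it, then pick it up again and set it down (do not drop it) flat on the floor of the pine cabinet's bay, boss still up. Slide the cabinet's door fully shut; only then twist the start key clockwise to its stop and let it spring back. Leave the other things on the bench where they are.

Things in the scene. Friction and masses are not known exactly. Their poses are not given: they have to be found in the camera images.
- bracket: Loose cast zinc bar 95 mm long, 34 wide, 10 thick, 200 g. Origin: centre of its foot end face. z runs along its length from foot to top, y across its width, x out of the boss side (round boss 20 mm across, 7 mm high, 78 mm from the foot). Starts upright in the rail, foot 12 mm above the bench, its axes those of the rail. Lying flat boss up, x points up and the origin is 5 mm above the surface.
- bracket_mid (a point): Centre of the bracket, 47.5 mm from its foot; same axes as the bracket. A groove 3.5 mm deep and 11 mm high, for the rail's catch, crosses the boss side 24 mm from the foot.
- rail: Aluminium clip rail fixed to the bench, base 70 x 130 x 12 mm; origin under the middle of the pocket that holds the bracket's foot, z up, x the way the boss looks (roughly away from the robot). Back wall on -x, top 45 mm above the bench; cheeks beside the bracket's edges, tops 27 mm above the bench, outer faces 23.5 mm from the middle; low lips in front.
- catch_point (a point): Brass roller on a spring, on the rail's +x side 36 mm above the bench, reaching into the bracket's groove. A straight upward pull of some 5 to 15 N on the bracket pushes it aside; after 40 mm of lift the bracket's foot is clear of everything. Axes of the rail.
- mat: Cork mat fixed on the bench, 150 x 150 x 3 mm; origin under its centre, z up.
- bay_floor (a point): Floor centre of the bay in the low pale pine cabinet (fixed), 12 mm above the bench; z up, axes of the cabinet: start key on the -y side, closed deck on the +y side. The bay is open at the top, 150 mm (x) x 140 mm (y); its walls end 58 mm above its floor; brass runners along y at x = +/-83 mm end 68 mm above it.
- door (a joint): Sliding door on top of the cabinet, running along the cabinet's y: 0 = fully shut over the bay, 0.15 m = fully open towards +y; starts between 0.12 and 0.15. It rubs with about 1.5 N and stays where it is left. The door is 150 x 150 mm, its upper face 82 mm above the bench.
- door_grip (a point): Middle of the top of the door's upright brass pull, 107 mm above the bench; the pull is 50 mm (cabinet x) x 12 mm (cabinet y) x 25 mm high, on the middle of the door; when shut it is over the bay's centre. Same axes as the cabinet.
- key (a joint): Start key, turning about the vertical: 0 = at rest, grows clockwise seen from above, stop at 1.1 rad. A spring drives it back to 0 (about 0.04 N m at rest, 0.15 N m at the stop).
- key_grip (a point): Top centre of the steel wing key, 114 mm above the bench on its vertical turning axis, 122 mm from the bay's centre towards the cabinet's -y. The wing is a bar 44 mm long, 12 thick, 28 high; this point turns with it: its x lies along the wing, parallel to the cabinet's x at rest. The disc under it is 56 mm across, its top 80 mm above the bench.
- joiner: Bystander: chrome L-shaped corner joiner, legs about 61 to 70 mm, 18 mm wide, 10 mm high; origin under the corner.
- stretcher_a: Bystander: maple stretcher key, 65 x 28 x 6 to 9 mm, lying; origin under its centre.
- stretcher_b: Bystander: the other maple stretcher key, same size.
- paperweight: Bystander: green glass paperweight, domed, 72 mm across, 38 mm high; origin under its centre.
- tin: Bystander: tin, 64 mm across, 80 mm high; origin under its centre.
- screwdriver: Bystander: screwdriver lying on the bench beyond the cabinet.
- offcut: Bystander: offcut of dark moulding, 90 x 35 x 22 mm; origin under its centre.

How it is judged (in metres and radians):
On the way, in this order (a step that is already met when the one before it is completed fails the run):
1. the bracket is lifted clear of the rail (z of bracket in the frame of rail above 0.06 m), for 0.05 s.
2. the bracket lies flat on the cork mat, boss up, let go (horizontal distance between bracket_mid and mat below 0.075 m and z of bracket_mid in the frame of mat below 0.013 m and angle between bracket's own x axis and vertical below 0.12 rad and contact force between the fingers and bracket below 0.1 N), for 0.3 s.
3. the bracket is in the bay, flat, boss up, within 15 mm of the floor while still held by the fingers (x of bracket_mid in the frame of bay_floor between -0.075 and 0.075 m and y of bracket_mid in the frame of bay_floor between -0.07 and 0.07 m and z of bracket_mid in the frame of bay_floor below 0.02 m and angle between bracket's own x axis and vertical below 0.25 rad and contact force between the fingers and bracket above 1 N), for 0.05 s.
4. the door is fully shut over the bracket (x of bracket_mid in the frame of bay_floor between -0.075 and 0.075 m and y of bracket_mid in the frame of bay_floor between -0.07 and 0.07 m and z of bracket_mid in the frame of bay_floor below 0.01 m and angle between bracket's own x axis and vertical below 0.12 rad and value of joint door below 0.006 m), for 0.2 s.
5. the start key is twisted to its stop (value of joint key above 1 rad and value of joint door below 0.006 m), for 0.1 s.
At the end, for the whole second after the job is handed in: The bracket lies at rest in the bay, flat on its floor (centre less than 10 mm above it, boss side up within 0.12 rad), the door is shut within 6 mm, and the key, after having been turned past 1.0 rad, is back within 0.1 rad of rest (all of step 4 and value of joint key below 0.1 rad and linear speed of bracket below 0.02 m/s); the robot touches nothing.
It fails at once if the start key is twisted while the door is not shut (value of joint key above 0.5 rad and value of joint door above 0.012 m).
It fails at once if another thing on the bench is shifted by more than 30 mm (distance of any of joiner, stretcher_a, stretcher_b, paperweight, tin, screwdriver, offcut from where it was at the start of the episode above 0.03 m).
It also fails if it takes over 72 s, if anything falls off the work surface, if the arm or the gripper's body presses on something with over 40 N, if the wrist force passes 120 N, or if a joint passes its speed limit or range.

ROBOT

A 6-joint arm with a two-finger parallel gripper is mounted at the origin on the work surface. World frame = base frame: x ahead of the robot, y to its left, z up, the work surface at z = 0. Lengths are in m, angles in degrees, forces in N, time in s.
With the tool pointing down it reaches from about 0.4 to 0.825 m from the base axis. Payload 7 kg.
Tool frame: the origin (TCP) lies midway between the tips of the shut fingers; the grasp point (between the pads) lies r.tcp_to_grasp behind it (r.tcp_to_grasp is the distance from the TCP to the grasp point, in m); x points along the fingers, y is the direction in which the jaws open and shut, and the axes are right-handed (so a half turn about x gives the same grasp; the last joint's range is limited). The gripper opens to 88 mm and grips with 3 to 60 N. Pads are 19 mm wide; open, the fingers measure 130 mm over their backs; the gripper's body (78 mm by 193 mm) begins 47 mm behind the grasp point.
Start: joints at [-48.925, 20.546, 0.682, 0, -70.136, -16.507], TCP at [0.281, -0.614, 0.202] pointing down, gripper open.
Joint ranges: [-176.03, 176.03], [-82.01, 121.73], [-58.28, 71.71], [-173.87, 95.51], [-174.79, -0.11], [-173.66, 173.66]. Speed limits (degrees/s): [136.94, 136.94, 172.46, 180, 180, 180].

INTERFACE

Orientations are given as [roll, pitch, yaw] about the fixed x, y, z axes, in that order (R = Rz(yaw) Ry(pitch) Rx(roll)).
In Python, from plant import r gives the robot as it stands.
- The arm moves only by the tool carry_out, never from a script. Its argument "moves" is a list of rows, each a list of 7 numbers: the shift along the world's x, y, z in mm, then the turn, a rotation vector about the world's x, y, z in rad, then the opening in per cent of the stroke, from 0 (shut) to 100 (fully open). In form: [[x, y, z, wx, wy, wz, claw], ...]. A call has 1 to 5 rows; each row is the pose to reach, as a shift and turn from the pose commanded when the call began; what a row does not reach only later rows make up. A row lasts 1/10 s, in which the tool goes at most 50 mm and 8.59 degrees, less where a joint would pass 70% of its speed; a pose out of reach is approached as far as the arm can. A call with a gripper value outside its range is refused whole. The fingers move at their own pace and stop on an object; "squeeze" is the grip in N (left out, the last holds). Time passes only in rows, so rows that repeat a pose let the fingers close. It gives the time, the measured TCP pose, the force and the opening at its end, in the units of the state.
- r.get_state(): the state, without advancing time (a new reading comes with each control period).
- r.capture(name): name is "side" or "top" or "wrist"; returns the picture (384x512x3 uint8, blue, green, red); there is no depth.
- r.camera_params(name): a dict with "K" (3x3 intrinsics, pixels), "D" ([k1, k2, p1, p2, k3] as OpenCV has them; the pictures are not rectified), "rvec" (rotation vector, rad) and "tvec" (3), from world to camera coordinates, as OpenCV has them. Camera axes: x right, y down, z forward; pixel columns grow to the right and rows downward; lengths in m; the calibration is good to about 2 mm. A picture is of the moment at which its call begins: read the wrist's pose just before it. camera_params takes no time and is no camera call; for the wrist camera it gives the pose at the moment of the call.
- r.close_job(): hands the job in, once; it reports no verdict.
The state is a dict: "time_s": time; "joints": joint angles; "qd": joint speeds; "joint_torque": joint torques, N m; "tcp_pos": TCP position; "eef_rot": TCP orientation; "contact_force": force on the tool from outside, world axes, zero at the start; "moment": the same for the moment, N m; "gripper_width": finger opening in m.
Only numpy, scipy, OpenCV 4.12 (cv2) and the standard library are available. Lean on these libraries where they do the work, as an engineer would, in place of code of your own. Each camera call takes 0.05 s, during which the arm holds its last target. There are 200 camera calls.

## Working session

There is one attempt and no reset: what is moved stays moved. The work goes in short steps, Python scripts to look and compute and a tool call to move; the robot and the scene stay as the last step left them, time stands still between calls to the robot, and variables do not carry over. Pictures are saved under pics/ and viewed, about 8 in all and at most 12, crops included, and the job is handed in when it is done.

Besides the shell and the picture viewer there is one more tool, called after "Call:" by a JSON object that holds its "op" and its "data", one argument or row to a line. carry_out: Moves the arm, as the interface text tells. Its arguments: {"type":"object","properties":{"moves":{"type":"array"},"squeeze":{"type":"number"}},"required":["moves"]}

```bash
ls; mkdir -p pics; python3 - <<'E'
from plant import r
import cv2
print(r.get_state(), r.tcp_to_grasp)
for n in ("top","side"):
    cv2.imwrite(f"pics/{n}0.png", r.capture(n)); p=r.camera_params(n); print(n,p)
a=cv2.imread("pics/top0.png");cv2.imwrite("pics/top0b.png",cv2.resize(a,(800,600),interpolation=cv2.INTER_CUBIC))
a=cv2.imread("pics/side0.png");cv2.imwrite("pics/side0b.png",cv2.resize(a,(800,600),interpolation=cv2.INTER_CUBIC))
E
```

```text
pics
{'time_s': 0.0, 'joints': array([-4.89246749e+01,  2.05895167e+01,  6.35265193e-01, -1.99088591e-02,
       -7.01355024e+01, -1.65069279e+01]), 'qd': array([-0.02994099, -0.04706722, -0.01631433,  0.01567403,  0.07877034,
       -0.07592246]), 'joint_torque': array([ 2.41201858e-03, -5.82713914e+01,  2.93052810e+01,  6.99740499e+00,
        6.75927935e-03, -1.61017288e-04]), 'tcp_pos': array([ 0.28041297, -0.61343349,  0.20155636]), 'eef_rot': array([ 94.72965741,  89.90831485, 119.29127498]), 'contact_force': array([ 0.13007285,  0.31258167, -0.2261814 ]), 'moment': array([ 0.01250183,  0.04120294, -0.001486  ]), 'gripper_width': 0.08758369435374147} 0.0188
top {'K': array([[463.44102469,   0.        , 249.20328769],
       [  0.        , 463.44102469, 198.37153139],
       [  0.        ,   0.        ,   1.        ]]), 'D': array([-0.14906489,  0.        ,  0.        ,  0.        ,  0.        ]), 'rvec': array([ 2.11765055, -2.11856816,  0.21331947]), 'tvec': array([-0.05802328,  0.59006639,  1.15170613])}
side {'K': array([[445.07176811,   0.        , 258.54900054],
       [  0.        , 445.07176811, 188.18914626],
       [  0.        ,   0.        ,   1.        ]]), 'D': array([-0.07068604,  0.        ,  0.        ,  0.        ,  0.        ]), 'rvec': array([ 0.60376066, -2.50348173,  1.39583021]), 'tvec': array([0.47040108, 0.24596983, 0.75982846])}
```

View pics/top0b.png

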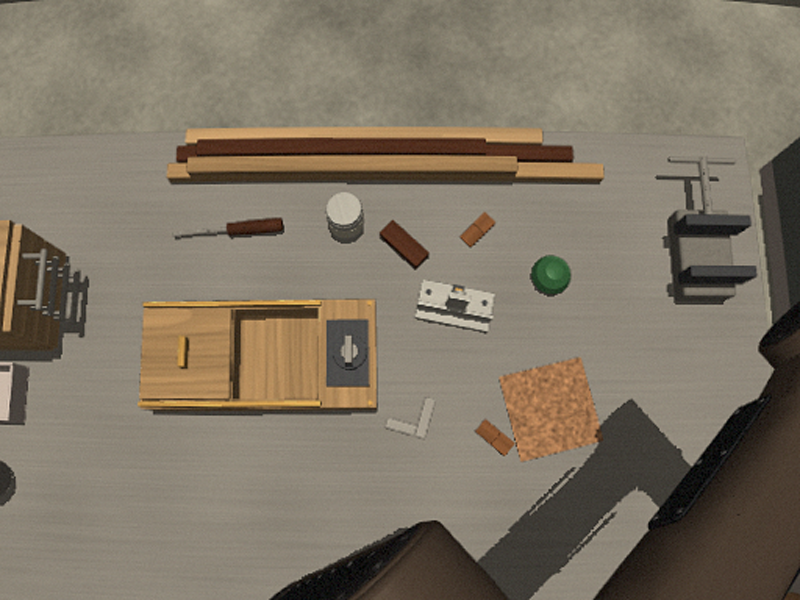

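View pics/side0b.png

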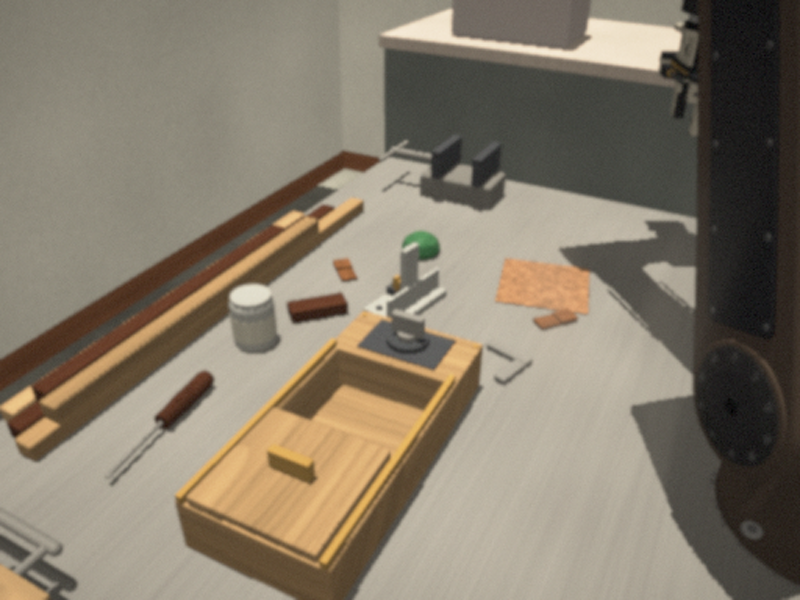

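The top view (800x600 scale) shows the rail at (456,305), mat (552,410), cabinet (145–377, 300–410), door pull (183,352) and key (348,350). The side view shows the bracket upright in its rail with the door nearly fully open.

```bash
cat > h.py <<'E'
import numpy as np, cv2
from plant import r
def cast(cam,uv,z):
    "pixels -> world points on plane height z; cam = name or params dict"
    p=r.camera_params(cam) if isinstance(cam,str) else cam
    R=cv2.Rodrigues(np.array(p["rvec"],float))[0]; c=-R.T@np.array(p["tvec"])
    n=cv2.undistortPoints(np.array(uv,float).reshape(-1,1,2),p["K"],p["D"]).reshape(-1,2)
    d=np.c_[n,np.ones(len(n))]@R
    return c+d*((z-c[2])/d[:,2])[:,None]
def proj(cam,P):
    p=r.camera_params(cam) if isinstance(cam,str) else cam
    return cv2.projectPoints(np.array(P,float).reshape(-1,1,3),p["rvec"],p["tvec"],p["K"],p["D"])[0].reshape(-1,2)
def rect(m):
    c=max(cv2.findContours(m,cv2.RETR_EXTERNAL,cv2.CHAIN_APPROX_NONE)[0],key=cv2.contourArea)
    return c,cv2.boxPoints(cv2.minAreaRect(c))
def tool():
    from scipy.spatial.transform import Rotation as Ro
    s=r.get_state(); return np.array(s["tcp_pos"]),Ro.from_euler("xyz",s["eef_rot"],degrees=True).as_matrix(),s
E
python3 - <<'E'
from h import *
np.set_printoptions(precision=4,suppress=True)
k=512/800
im=cv2.imread("pics/top0.png"); hsv=cv2.cvtColor(im,cv2.COLOR_BGR2HSV)
P=lambda u,z: cast("top",np.array(u)*k,z)[:,:]
m=cv2.inRange(hsv,(5,110,120),(20,255,255)); m[:, :300]=0; m[:220]=0; m[300:]=0;m[:,390:]=0
m=cv2.morphologyEx(m,cv2.MORPH_OPEN,np.ones((3,3)))
c,b=rect(m); print("mat",b/k,cast("top",b,.003),cast("top",b,.003).mean(0))
print("cab runner corners",P([(144,303),(320,302),(321,404),(140,407)],.08))
print("deck right",P([(376,300),(377,409)],.07))
print("pull",P([(183,352)],.107)," key",P([(348,350)],.114),"bayR edge",P([(320,350),(233,350)],.07))
print("rail base",P([(422,281),(495,293),(490,331),(416,317)],.012))
print("joiner..",P([(422,437),(493,437),(551,275),(344,235),(404,245),(478,229)],.0))
t,R,s=tool(); print(t,R)
p=r.camera_params("wrist");Rc=cv2.Rodrigues(p["rvec"])[0];c=-Rc.T@p["tvec"];print("wristcam in tool",R.T@(c-t),"\n",R.T@Rc.T,p["K"],p["D"])
E
```

```text
mat [[498.5295 376.9302]
 [580.8824 356.342 ]
 [601.8383 440.1655]
 [519.4854 460.7537]] [[ 0.4833 -0.2468  0.003 ]
 [ 0.5185 -0.3932  0.003 ]
 [ 0.3726 -0.4239  0.003 ]
 [ 0.3398 -0.2793  0.003 ]] [ 0.4285 -0.3358  0.003 ]
cab runner corners [[0.5977 0.3524 0.08  ]
 [0.5992 0.0561 0.08  ]
 [0.4318 0.0517 0.08  ]
 [0.4244 0.3487 0.08  ]]
deck right [[ 0.6047 -0.036   0.07  ]
 [ 0.4245 -0.0381  0.07  ]]
pull [[0.5116 0.2731 0.107 ]]  key [[0.5145 0.0072 0.114 ]] bayR edge [[0.5208 0.0556 0.07  ]
 [0.5205 0.1997 0.07  ]]
rail base [[ 0.6512 -0.1156  0.012 ]
 [ 0.6297 -0.2435  0.012 ]
 [ 0.5622 -0.2328  0.012 ]
 [ 0.587  -0.1046  0.012 ]]
joiner.. [[ 0.3812 -0.1138  0.    ]
 [ 0.3805 -0.2353  0.    ]
 [ 0.6655 -0.3473  0.    ]
 [ 0.7392  0.023   0.    ]
 [ 0.7204 -0.0847  0.    ]
 [ 0.7507 -0.2183  0.    ]]
[ 0.2804 -0.6135  0.2016] [[-0.0008 -0.4157  0.9095]
 [ 0.0013  0.9095  0.4157]
 [-1.      0.0015 -0.0001]]
wristcam in tool [-0.1836  0.0003 -0.0725] 
 [[ 0.0003 -0.2685  0.9633]
 [ 1.      0.0006 -0.0002]
 [-0.0005  0.9633  0.2685]] [[311.0922   0.     259.6439]
 [  0.     311.0922 194.801 ]
 [  0.       0.       1.    ]] [0.005 0.    0.    0.    0.   ]
```

Call:
{"op": "carry_out", "data": {
  "moves": [
    [27,40,5,0,0,-0.12,100],
    [54,80,10,0,0,-0.24,100],
    [81,120,15,0,0,-0.36,100],
    [108,160,20,0,0,-0.48,100],
    [135,200,25,0,0,-0.598,100]
  ]
}}

```text
time_s: 0.6
tcp_pos: [0.4161, -0.4121, 0.2274]
eef_rot: [151.3, 90.0, 141.3]
contact_force: [1.6, -0.8, 0.7]
gripper_width: 0.0877
```

Call:
{"op": "carry_out", "data": {
  "moves": [
    [27,40,0,0,0,0,100],
    [54,80,0,0,0,0,100],
    [81,120,0,0,0,0,100],
    [108,160,0,0,0,0,100],
    [135,200,0,0,0,0,100]
  ]
}}

```text
time_s: 1.1
tcp_pos: [0.5512, -0.2119, 0.2274]
eef_rot: [158.5, 90.0, 148.8]
contact_force: [0.8, -0.8, -0.0]
gripper_width: 0.0878
```

Call:
{"op": "carry_out", "data": {
  "moves": [
    [35,43,5,0,0,0,100],
    [35,43,5,0,0,0,100]
  ]
}}

```text
time_s: 1.3
tcp_pos: [0.5883, -0.167, 0.232]
eef_rot: [82.2, 90.0, 72.8]
contact_force: [-0.4, 0.3, -0.0]
gripper_width: 0.0876
```

```bash
python3 - <<'E'
from h import *
import pickle
np.set_printoptions(precision=4,suppress=True)
t,R,s=tool(); print(t,R,s["joints"],s["time_s"])
p=r.camera_params("wrist"); a=r.capture("wrist"); cv2.imwrite("pics/w1.png",a); pickle.dump(p,open("w1.pkl","wb"))
cv2.imwrite("pics/w1b.png",cv2.resize(a,(800,600),interpolation=cv2.INTER_CUBIC))
E
```

```text
[ 0.5883 -0.167   0.232 ] [[ 0.0001  0.1645  0.9864]
 [ 0.0002  0.9864 -0.1645]
 [-1.      0.0002  0.    ]] [   2.4215   13.6313   -5.1505   -0.013   -71.2138 -101.8873] 1.3
```

View pics/w1b.png

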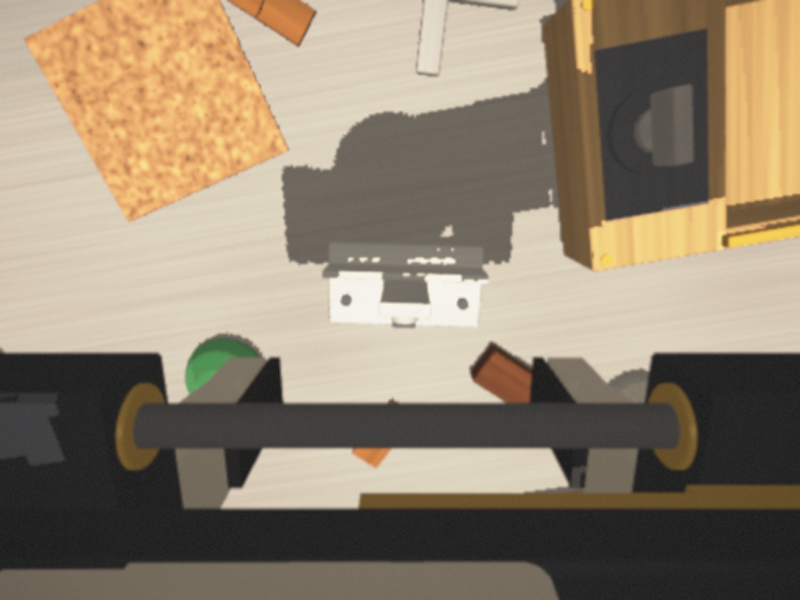

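The wrist view (800x600) shows the rail base at (330–480, 270–325) with the bracket near (405,300), mat (155,105), key (675,125) and cabinet on the right. Zooming on the bracket.

```bash
python3 - <<'E'
from h import *
import pickle
p=pickle.load(open("w1.pkl","rb"))
a=cv2.imread("pics/w1.png"); c=cv2.convertScaleAbs(a[150:215,200:320],alpha=1.0)
c=(255*(c/255.)**.6).astype('uint8')
cv2.imwrite("pics/w1c.png",cv2.resize(c,(780,423),interpolation=cv2.INTER_CUBIC))
E
```

```text
(no output)
```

View pics/w1c.png

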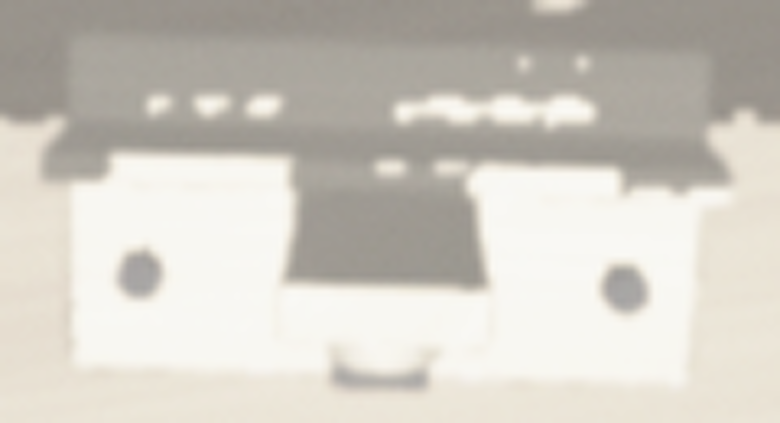

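The crop shows the bracket's top face with corners (285,283), (488,288), (490,348), (282,342), and the boss below it at (380,365).

```bash
python3 - <<'E'
from h import *
import pickle
np.set_printoptions(precision=4,suppress=True)
p=pickle.load(open("w1.pkl","rb"))
q=np.array([(285,283),(488,288),(490,348),(282,342)])/6.5+[200,150]
W=cast(p,q,.107); print(W,W.mean(0)); d=W[1]-W[0]; print("yaw",np.degrees(np.arctan2(-d[0],d[1])),np.linalg.norm(d),np.linalg.norm(W[3]-W[0]))
b=np.array([(75,363),(685,380)])/6.5+[200,150]; W=cast(p,b,.012); d=W[1]-W[0]; print("railfront",W,np.degrees(np.arctan2(-d[0],d[1])),np.linalg.norm(d))
im=cv2.imread("pics/w1.png"); hsv=cv2.cvtColor(im,cv2.COLOR_BGR2HSV)
m=cv2.inRange(hsv,(5,90,120),(25,255,255)); m[:,190:]=0;m=cv2.morphologyEx(m,cv2.MORPH_OPEN,np.ones((3,3)))
c,_=rect(m[:150]); c=c.reshape(-1,2).astype(float); print("mat corner visible",c.min(0),c.max(0))
print(cast(p,np.array([(288,150),(130,220),(27,40)])*.64,.003))
E
```

```text
[[ 0.5976 -0.1849  0.107 ]
 [ 0.6037 -0.1533  0.107 ]
 [ 0.6136 -0.1545  0.107 ]
 [ 0.6072 -0.1871  0.107 ]] [ 0.6055 -0.1699  0.107 ]
yaw -10.901640958916825 0.032146554725398103 0.009781565028539524
railfront [[ 0.6324 -0.2406  0.012 ]
 [ 0.6571 -0.1151  0.012 ]] -11.113231201816737 0.12785011332395316
mat corner visible [16.  0.] [183. 140.]
[[ 0.4868 -0.2465  0.003 ]
 [ 0.5198 -0.39    0.003 ]
 [ 0.3765 -0.4243  0.003 ]]
```

Call:
{"op": "carry_out", "data": {
  "moves": [
    [17,-3,0,0,0,-0.02,100],
    [17,-3,-40,0,0,-0.02,100],
    [17,-3,-80,0,0,-0.02,100],
    [17,-3,-120,0,0,-0.02,100],
    [17,-3,-149,0,0,-0.02,100]
  ]
}}

```text
time_s: 1.85
tcp_pos: [0.6004, -0.1747, 0.0806]
eef_rot: [-177.5, 89.8, 171.5]
contact_force: [0.2, -0.5, -1.2]
gripper_width: 0.0877
```

Call:
{"op": "carry_out", "data": {
  "moves": [
    [0,0,0,0,0,0,40],
    [0,0,0,0,0,0,30],
    [0,0,0,0,0,0,30],
    [0,0,0,0,0,0,30],
    [0,0,0,0,0,0,30]
  ],
  "squeeze": 50
}}

```text
time_s: 2.35
tcp_pos: [0.6034, -0.1739, 0.085]
eef_rot: [11.0, 89.9, 0.2]
contact_force: [-1.0, -0.1, 0.5]
gripper_width: 0.0529
```

Call:
{"op": "carry_out", "data": {
  "moves": [
    [2,3,-1,0,0,0,10],
    [2,3,-1,0,0,0,10],
    [2,3,-1,0,0,0,10],
    [2,3,-1,0,0,0,10],
    [2,3,-1,0,0,0,10]
  ]
}}

```text
time_s: 2.85
tcp_pos: [0.607, -0.1707, 0.0846]
eef_rot: [4.7, 89.7, -6.1]
contact_force: [0.7, 3.0, 12.0]
gripper_width: 0.0134
```

Call:
{"op": "carry_out", "data": {
  "moves": [
    [0,0,0,0,0,0,10],
    [0,0,0,0,0,0,10]
  ]
}}

```text
time_s: 3.05
tcp_pos: [0.6074, -0.1706, 0.0851]
eef_rot: [5.4, 89.7, -5.4]
contact_force: [0.8, 3.8, 11.8]
gripper_width: 0.0092
```

```bash
python3 - <<'E'
from h import *
a=r.capture("side"); w=r.capture("wrist"); cv2.imwrite("pics/s2.png",a);cv2.imwrite("pics/w2.png",w)
c=cv2.resize(a[110:230,220:340],(600,600),interpolation=cv2.INTER_CUBIC)
d=cv2.resize(w[150:300,160:360],(800,600),interpolation=cv2.INTER_CUBIC)
cv2.imwrite("pics/s2b.png",np.hstack([cv2.resize(c,(400,400)),cv2.resize(d,(400,300)).repeat(1,0) if 0 else cv2.copyMakeBorder(cv2.resize(d,(400,300)),0,100,0,0,0)]))
E
```

```text
(no output)
```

View pics/s2b.png

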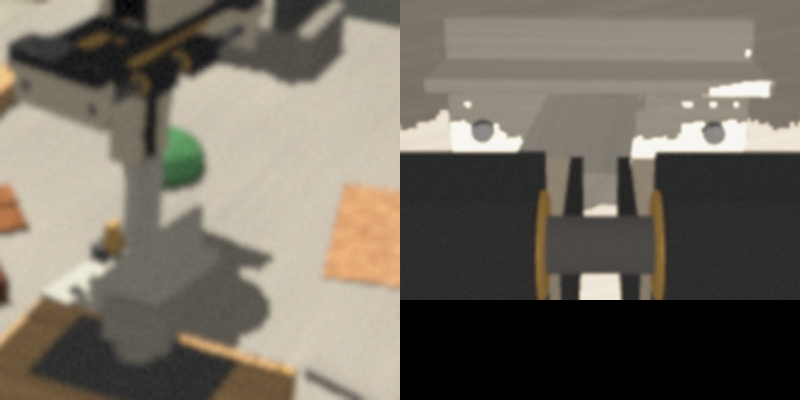

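The left panel (side) shows the bracket strip still standing under the gripper; the right panel (wrist) shows the fingers nearly shut at (600,190). It is unclear whether they hold it, so I'll take a larger look.

```bash
python3 - <<'E'
from h import *
t,R,s=tool(); print(t,s["gripper_width"],s["contact_force"],s["moment"])
a=cv2.imread("pics/s2.png"); w=cv2.imread("pics/w2.png"); tt=r.capture("top")
print(proj("side",[t,[.6055,-.17,.107],[.6055,-.17,.045]]),proj("wrist",[t,[.6055,-.17,.107]]),proj("top",[t]))
g=lambda x:(255*(x/255.)**.6).astype('uint8')
c=cv2.resize(g(a[130:200,235:305]),(400,400),interpolation=cv2.INTER_CUBIC)
d=cv2.resize(g(w[190:290,210:310]),(400,400),interpolation=cv2.INTER_CUBIC)
cv2.imwrite("pics/s3b.png",np.hstack([c,d]))
E
```

```text
[ 0.60742046 -0.17060933  0.08510261] 0.00882000126409923 [-0.05169821  2.80028252 12.09942398] [ 1.26984511 -0.33798965 -0.02712956]
[[260.801878   164.73229851]
 [261.56387755 156.96768194]
 [261.11866533 179.33819228]] [[259.37482768 227.5172626 ]
 [259.771865   238.83519545]] [[292.96620701 189.70881666]]
```

View pics/s3b.png

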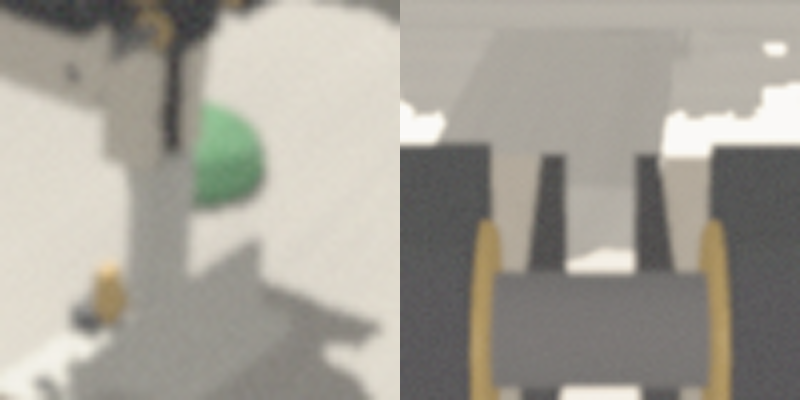

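```bash
python3 - <<'E'
from h import *
np.set_printoptions(precision=3,suppress=True)
for n in("side","top"):
    p=r.camera_params(n);print(n,-cv2.Rodrigues(p["rvec"])[0].T@p["tvec"])
t,R,s=tool()
a=r.capture("side"); tt=r.capture("top"); w=r.capture("wrist")
for im,n in((a,"side"),(w,"wrist")):
    for P in (t,):
        u=proj(n,[P])[0]; 
        im[int(u[1]),int(u[0])]=(0,0,255)
R_=lambda x,wh:cv2.resize(x,wh,interpolation=cv2.INTER_NEAREST)
A=R_(a[135:205,225:295],(490,490)); B=R_(tt[150:230,260:310],(306,490))
cv2.imwrite("pics/m4.png",np.hstack([A,B]))
E
```

```text
side [0.197 0.675 0.604]
top [ 0.351 -0.055  1.246]
```

View pics/m4.png

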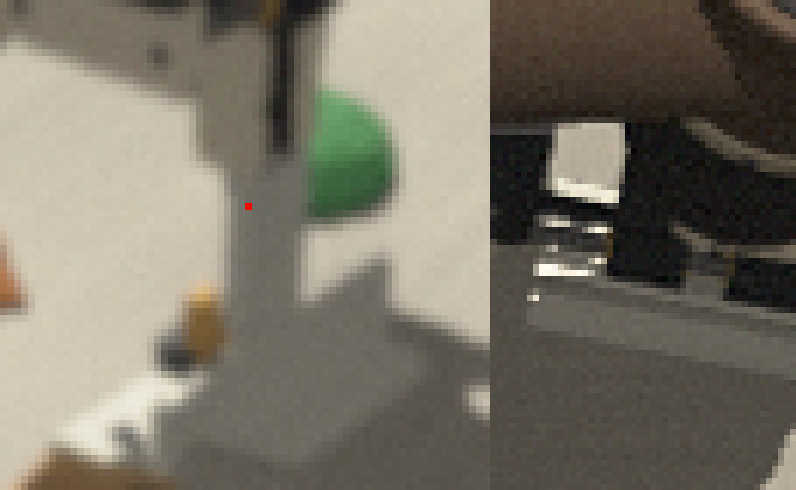

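Call:
{"op": "carry_out", "data": {
  "moves": [
    [0,0,30,0,0,0,10],
    [0,0,60,0,0,0,10],
    [0,0,60,0,0,0,10]
  ]
}}

```text
time_s: 3.65
tcp_pos: [0.6073, -0.1713, 0.1471]
eef_rot: [1.5, 89.6, -9.3]
contact_force: [0.1, 0.8, -0.7]
gripper_width: 0.0085
```

```bash
python3 - <<'E'
from h import *
np.set_printoptions(precision=3,suppress=True)
t,R,s=tool(); print(t,s["contact_force"],s["gripper_width"])
a=r.capture("side"); w=r.capture("wrist");cv2.imwrite("pics/s5.png",a);cv2.imwrite("pics/w5.png",w)
us=proj("side",[t]); uw=proj("wrist",[t]); print(us,uw)
R_=lambda x,wh:cv2.resize(x,wh,interpolation=cv2.INTER_NEAREST)
for im,u in((a,us),(w,uw)): im[int(round(u[0,1])),int(round(u[0,0]))]=(0,0,255)
cv2.imwrite("pics/m5.png",np.hstack([R_(a[100:190,225:290],(400,554)),R_(w[150:261,220:300],(400,554))]))
E
```

```text
[ 0.607 -0.171  0.147] [ 0.082  0.769 -0.681] 0.008472962190964104
[[261.403 141.38 ]] [[259.251 233.391]]
```

View pics/m5.png

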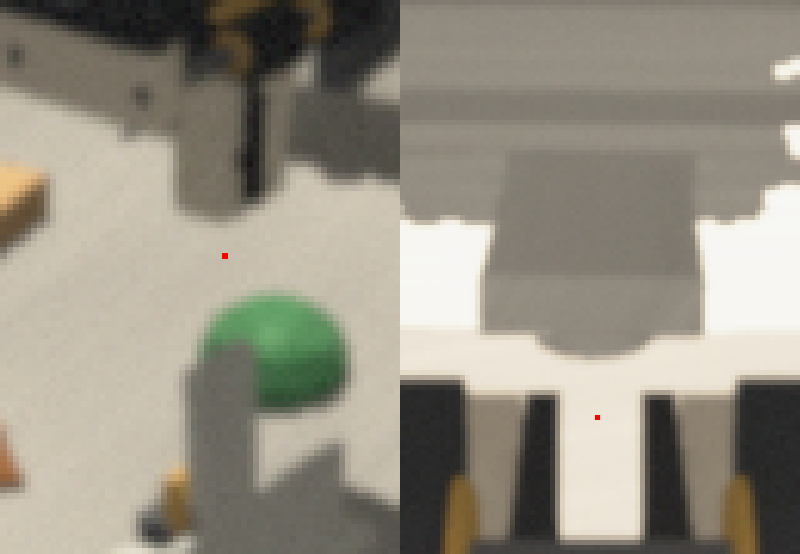

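Both images show the real fingertips ending about 22 mm short of the reported TCP, so the fingers shut on top of the bracket. It still stands undisturbed in the rail. I will reopen and go lower.

Call:
{"op": "carry_out", "data": {
  "moves": [
    [-3,0,0,0,0,0,80],
    [-3,0,0,0,0,0,80],
    [-3,0,0,0,0,0,80],
    [-3,0,0,0,0,0,80],
    [-3,0,0,0,0,0,80]
  ]
}}

```text
time_s: 4.25
tcp_pos: [0.6016, -0.1709, 0.1421]
eef_rot: [-168.8, 90.0, -179.6]
contact_force: [0.2, 0.3, -0.2]
gripper_width: 0.043
```

Call:
{"op": "carry_out", "data": {
  "moves": [
    [0,0,0,0,0,0,80],
    [0,0,0,0,0,0,80],
    [0,0,0,0,0,0,80],
    [0,0,0,0,0,0,80],
    [0,0,0,0,0,0,80]
  ]
}}

```text
time_s: 4.75
tcp_pos: [0.6016, -0.1709, 0.1425]
eef_rot: [-30.8, 90.0, -41.7]
contact_force: [0.1, -1.8, -0.1]
gripper_width: 0.0698
```

Call:
{"op": "carry_out", "data": {
  "moves": [
    [0,0,-23,0,0,0,80],
    [0,0,-46,0,0,0,80],
    [0,0,-69,0,0,0,80],
    [0,0,-92,0,0,0,80],
    [0,0,-92,0,0,0,80]
  ]
}}

```text
time_s: 5.25
tcp_pos: [0.5992, -0.1707, 0.0473]
eef_rot: [-174.1, 89.7, 175.0]
contact_force: [-0.4, -0.9, -0.6]
gripper_width: 0.0699
```

Call:
{"op": "carry_out", "data": {
  "moves": [
    [0,0,0,0,0,0,10],
    [0,0,0,0,0,0,10],
    [0,0,0,0,0,0,10],
    [0,0,0,0,0,0,10],
    [0,0,0,0,0,0,10]
  ]
}}

```text
time_s: 5.75
tcp_pos: [0.6019, -0.1709, 0.0512]
eef_rot: [11.2, 89.9, 0.4]
contact_force: [-0.9, -0.1, 0.7]
gripper_width: 0.0359
```

Call:
{"op": "carry_out", "data": {
  "moves": [
    [0,0,0,0,0,0,10],
    [0,0,0,0,0,0,10],
    [0,0,0,0,0,0,10]
  ]
}}

```text
time_s: 6.05
tcp_pos: [0.602, -0.171, 0.051]
eef_rot: [-5.3, 90.0, -16.2]
contact_force: [-0.6, 0.5, 5.3]
gripper_width: 0.0337
```

Gripped at 33.7 mm. Lifting straight up.

Call:
{"op": "carry_out", "data": {
  "moves": [
    [0,0,0,0,0,0,10],
    [0,0,15,0,0,0,10],
    [0,0,35,0,0,0,10],
    [0,0,60,0,0,0,10],
    [0,0,90,0,0,0,10]
  ]
}}

```text
time_s: 6.55
tcp_pos: [0.6003, -0.1706, 0.1394]
eef_rot: [-180.0, 89.8, 169.2]
contact_force: [0.6, 0.4, -1.3]
gripper_width: 0.0334
```

```bash
python3 - <<'E'
from h import *
np.set_printoptions(precision=3,suppress=True)
t,R,s=tool(); print(t,R,s["contact_force"],s["gripper_width"],s["joints"])
a=r.capture("side"); cv2.imwrite("pics/s6.png",a)
us=proj("side",[t]); print(us)
R_=lambda x,wh:cv2.resize(x,wh,interpolation=cv2.INTER_CUBIC)
cv2.imwrite("pics/m6.png",R_(a[90:190,205:305],(500,500)))
E
```

```text
[ 0.6   -0.171  0.139] [[-0.004  0.189  0.982]
 [ 0.001  0.982 -0.189]
 [-1.    -0.    -0.004]] [ 0.625  0.427 -1.326] 0.03340904434909296 [   2.003   18.559  -10.812   -0.054  -60.835 -102.844]
[[263.917 145.084]]
```

View pics/m6.png

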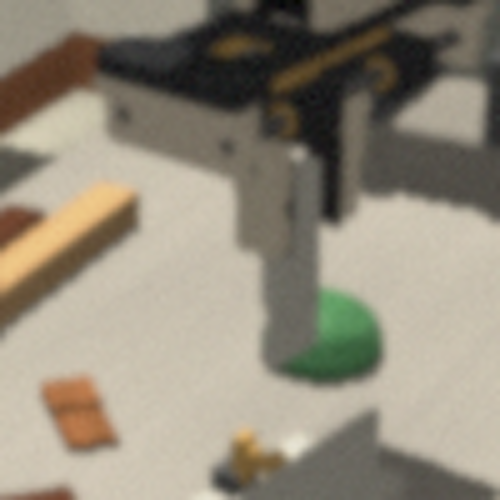

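Call:
{"op": "carry_out", "data": {
  "moves": [
    [-32,-31,10,0,0,0.14,10],
    [-64,-62,10,0,0,0.28,10],
    [-96,-93,10,0,0,0.42,10],
    [-128,-124,10,0,0,0.56,10],
    [-162,-154,10,0,0,0.7,10]
  ]
}}

```text
time_s: 7.1
tcp_pos: [0.4379, -0.3255, 0.1498]
eef_rot: [108.1, 89.9, 137.7]
contact_force: [0.7, -0.6, -1.7]
gripper_width: 0.0335
```

Call:
{"op": "carry_out", "data": {
  "moves": [
    [0,0,0,0,0,0.14,10],
    [0,0,0,0,0,0.277,10],
    [0,0,0,0,0,0.277,10],
    [0,0,0,0,0,0.277,10]
  ]
}}

```text
time_s: 7.5
tcp_pos: [0.4394, -0.3246, 0.15]
eef_rot: [101.2, 90.0, 146.1]
contact_force: [0.7, 0.5, -2.6]
gripper_width: 0.0336
```

Call:
{"op": "carry_out", "data": {
  "moves": [
    [0,0,0,0.1,-0.1,0,10],
    [0,0,0,0.2,-0.2,0,10],
    [0,0,0,0.3,-0.3,0,10],
    [0,0,0,0.4,-0.4,0,10],
    [0,0,0,0.5,-0.5,0,10]
  ]
}}

```text
time_s: 8.0
tcp_pos: [0.4409, -0.3257, 0.1521]
eef_rot: [-0.4, 49.2, 44.7]
contact_force: [-0.1, -1.3, -3.7]
gripper_width: 0.0334
```

```bash
python3 - <<'E'
from h import *
np.set_printoptions(precision=3,suppress=True)
t,R,s=tool(); print(t,R,s["contact_force"],s["gripper_width"],s["joints"],s["time_s"])
E
```

```text
[ 0.441 -0.326  0.152] [[ 0.465 -0.707  0.533]
 [ 0.46   0.707  0.537]
 [-0.757 -0.004  0.654]] [-0.12  -1.342 -3.695] 0.03341576938810787 [-49.258  18.172  -6.833 -42.782 -73.811  20.075] 8.0
```

Call:
{"op": "carry_out", "data": {
  "moves": [
    [0,0,0,0.1,-0.1,0,10],
    [0,0,0,0.2,-0.2,0,10],
    [0,0,-40,0.25,-0.25,0,10],
    [0,0,-80,0.25,-0.25,0,10],
    [0,0,-105,0.25,-0.25,0,10]
  ]
}}

```text
time_s: 8.5
tcp_pos: [0.4384, -0.3245, 0.0411]
eef_rot: [0.4, 29.2, 45.1]
contact_force: [0.2, -0.1, -0.5]
gripper_width: 0.0332
```

Call:
{"op": "carry_out", "data": {
  "moves": [
    [0,0,-5,0,0,0,10],
    [0,0,-10,0,0,0,10],
    [0,0,-14,0,0,0,10],
    [0,0,-14,0,0,0,10]
  ]
}}

```text
time_s: 8.9
tcp_pos: [0.4401, -0.3252, 0.0324]
eef_rot: [-0.2, 29.3, 45.0]
contact_force: [0.2, 0.5, -1.2]
gripper_width: 0.0337
```

```bash
python3 - <<'E'
from h import *
np.set_printoptions(precision=3,suppress=True)
t,R,s=tool(); print(t,R,s["contact_force"],s["gripper_width"],s["joints"],s["time_s"])
E
```

```text
[ 0.44  -0.325  0.032] [[ 0.617 -0.708  0.343]
 [ 0.617  0.706  0.349]
 [-0.489 -0.004  0.872]] [ 0.223  0.45  -1.202] 0.03373831160675983 [-61.753  38.686  -5.452 -57.815 -80.773  46.104] 8.9
```

Call:
{"op": "carry_out", "data": {
  "moves": [
    [0,0,-3,0,0,0,10],
    [0,0,-5,0,0,0,10],
    [0,0,-7,0,0,0,10],
    [0,0,-7,0,0,0,10]
  ]
}}

```text
time_s: 9.3
tcp_pos: [0.4396, -0.3248, 0.0244]
eef_rot: [-0.1, 29.2, 45.0]
contact_force: [-0.6, 0.4, -1.1]
gripper_width: 0.0336
```

Call:
{"op": "carry_out", "data": {
  "moves": [
    [0,0,-2,0,0,0,10],
    [0,0,-4,0,0,0,10],
    [0,0,-4,0,0,0,10]
  ]
}}

```text
time_s: 9.6
tcp_pos: [0.4394, -0.3252, 0.0223]
eef_rot: [-0.2, 29.1, 45.0]
contact_force: [-5.3, -3.9, 11.2]
gripper_width: 0.0335
```

Foot is on the mat (11 N). Releasing so it tips onto its back.

Call:
{"op": "carry_out", "data": {
  "moves": [
    [0,0,2,0,0,0,50],
    [0,0,2,0,0,0,60],
    [0,0,2,0,0,0,75],
    [0,0,2,0,0,0,75],
    [0,0,2,0,0,0,75]
  ]
}}

```text
time_s: 10.1
tcp_pos: [0.4396, -0.3247, 0.0223]
eef_rot: [-0.1, 29.2, 45.0]
contact_force: [-0.1, -0.6, 0.4]
gripper_width: 0.0647
```

Call:
{"op": "carry_out", "data": {
  "moves": [
    [0,0,0,0,0,0,75],
    [-12,-12,10,0,0,0,75],
    [-30,-30,25,0,0,0,75],
    [-55,-55,45,0,0,0,75],
    [-80,-80,80,0,0,0,75]
  ]
}}

```text
time_s: 10.6
tcp_pos: [0.3579, -0.4049, 0.1021]
eef_rot: [0.1, 29.2, 45.1]
contact_force: [0.7, -1.3, -0.1]
gripper_width: 0.0659
```

Call:
{"op": "carry_out", "data": {
  "moves": [
    [0,0,40,-0.1,0.1,0,100],
    [0,0,80,-0.2,0.2,0,100],
    [10,10,120,-0.3,0.3,0,100],
    [20,20,130,-0.4,0.4,0,100],
    [30,30,130,-0.5,0.5,0,100]
  ]
}}

```text
time_s: 11.1
tcp_pos: [0.3906, -0.3772, 0.238]
eef_rot: [-1.9, 70.0, 43.2]
contact_force: [0.8, 0.6, -0.9]
gripper_width: 0.088
```

Call:
{"op": "carry_out", "data": {
  "moves": [
    [0,0,0,-0.1,0.1,0,100],
    [0,0,0,-0.2,0.2,0,100],
    [0,0,0,-0.25,0.25,0,100],
    [0,0,0,-0.25,0.25,0,100]
  ]
}}

```text
time_s: 11.5
tcp_pos: [0.3903, -0.3735, 0.233]
eef_rot: [-170.0, 89.9, -124.7]
contact_force: [-0.1, -0.5, -0.3]
gripper_width: 0.0878
```

```bash
python3 - <<'E'
from h import *
import pickle
np.set_printoptions(precision=4,suppress=True)
r.capture("wrist"); t,R,s=tool(); print(t,R,s["joints"],s["time_s"])
p=r.camera_params("wrist"); a=r.capture("wrist"); cv2.imwrite("pics/w7.png",a); pickle.dump(p,open("w7.pkl","wb")); cv2.imwrite("pics/t7.png",r.capture("top"))
cv2.imwrite("pics/w7b.png",cv2.resize(a,(800,600),interpolation=cv2.INTER_CUBIC))
E
```

```text
[ 0.39   -0.3738  0.2328] [[ 0.0001 -0.7107  0.7034]
 [ 0.0002  0.7034  0.7107]
 [-1.      0.0001  0.0002]] [-22.9995   6.7207 -13.6356  -0.0119 -69.6448 -21.7007] 11.55
```

View pics/w7b.png

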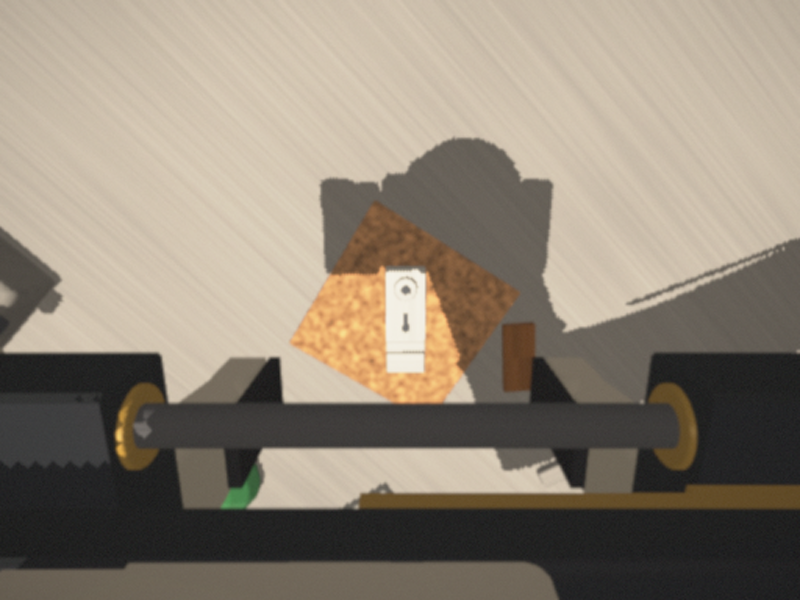

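The bracket lies flat on the mat, boss up: boss end (386–425, 270), foot end (388–424, 372).

```bash
python3 - <<'E'
from h import *
import pickle
np.set_printoptions(precision=4,suppress=True)
p=pickle.load(open("w7.pkl","rb"))
im=cv2.imread("pics/w7.png"); g=im.min(2); m=(g>150).astype('uint8')*255; M=np.zeros_like(m); M[165:242,235:285]=m[165:242,235:285]
c,b=rect(M); print(b/.64)
W=cast(p,b,.013); print(W,W.mean(0),np.linalg.norm(np.diff(W,axis=0),axis=1))
W=cast(p,np.array([(386,270),(425,270),(424,372),(388,372)])*.64,.013);print(W,W.mean(0)); d=(W[2]+W[3]-W[0]-W[1])/2; print("foot dir az",np.degrees(np.arctan2(d[1],d[0])),np.linalg.norm(d))
t=cv2.imread("pics/t7.png"); g=t.min(2); e=proj("top",[W.mean(0)])[0]; print(e)
x,y=e.astype(int); M=np.zeros_like(g); M[y-30:y+30,x-30:x+30]=(g[y-30:y+30,x-30:x+30]>140)*255
c,b=rect(M); T=cast("top",b,.013); print("top",T,T.mean(0))
E
```

```text
[[384.375 268.75 ]
 [425.    268.75 ]
 [425.    371.875]
 [384.375 371.875]]
[[ 0.4088 -0.3799  0.013 ]
 [ 0.3844 -0.3558  0.013 ]
 [ 0.4498 -0.2882  0.013 ]
 [ 0.4756 -0.3138  0.013 ]] [ 0.4296 -0.3345  0.013 ] [0.0343 0.094  0.0364]
[[ 0.4085 -0.3782  0.013 ]
 [ 0.3851 -0.355   0.013 ]
 [ 0.4505 -0.2888  0.013 ]
 [ 0.4734 -0.3115  0.013 ]] [ 0.4294 -0.3334  0.013 ]
foot dir az 45.592188189754225 0.09305854623693006
[352.2579 260.7362]Traceback (most recent call last):
  File "<stdin>", line 11, in <module>
  File "h.py", line 14, in rect
    c=max(cv2.findContours(m,cv2.RETR_EXTERNAL,cv2.CHAIN_APPROX_NONE)[0],key=cv2.contourArea)
ValueError: max() iterable argument is empty
```

```bash
python3 - <<'E'
from h import *
np.set_printoptions(precision=1,suppress=True)
t=np.array([.602,-.1706,.141]); R=np.array([[0,.189,.982],[0,.982,-.189],[-1,0,0]])
f=lambda v:(proj("side",[t+R@np.array(v)/1000.])[0]-[205,90])*5
for v in [(-22,38,-10),(-22,38,10),(-66,38,-10),(-66,38,10),(-66,38,40),(-66,96,39),(-66,96,-39),(-66,-96,39),(-66,-96,-39),(-66,17,0),(-22,17,0),(-85,96,39)]: print(v,f(v))
E
```

```text
(-22, 38, -10) [259.1 263. ]
(-22, 38, 10) [224.3 250.7]
(-66, 38, -10) [260.3 172.6]
(-66, 38, 10) [224.7 161. ]
(-66, 38, 40) [172.5 144. ]
(-66, 96, 39) [ 88.7 185.6]
(-66, 96, -39) [230.  234.6]
(-66, -96, 39) [348.3  61.4]
(-66, -96, -39) [481.9  99.8]
(-66, 17, 0) [271.4 152.1]
(-22, 17, 0) [269.9 241.2]
(-85, 96, 39) [ 87.5 144.8]
```

```bash
python3 - <<'E'
from h import *
t=np.array([.602,-.1706,.141]); R=np.array([[0,.189,.982],[0,.982,-.189],[-1,0,0]])
a=cv2.imread("pics/s6.png")[40:190,190:390]; a=cv2.resize(a,(800,600),interpolation=cv2.INTER_CUBIC)
a=(255*(a/255.)**.7).astype('uint8')
f=lambda v:tuple(((proj("side",[t+R@np.array(v)/1000.])[0]-[190,40])*4).astype(int))
for y,z,c in[(39,96,(0,0,255)),(39,-96,(0,0,255)),(-39,96,(0,0,255)),(-39,-96,(0,0,255)),(96,39,(255,0,0)),(96,-39,(255,0,0)),(-96,39,(255,0,0)),(-96,-39,(255,0,0))]:
    cv2.line(a,f((-66,y,z)),f((-106,y,z)),c,1)
    cv2.circle(a,f((-66,y,z)),3,c,-1)
cv2.imwrite("pics/m8.png",a)
E
```

```text
(no output)
```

View pics/m8.png

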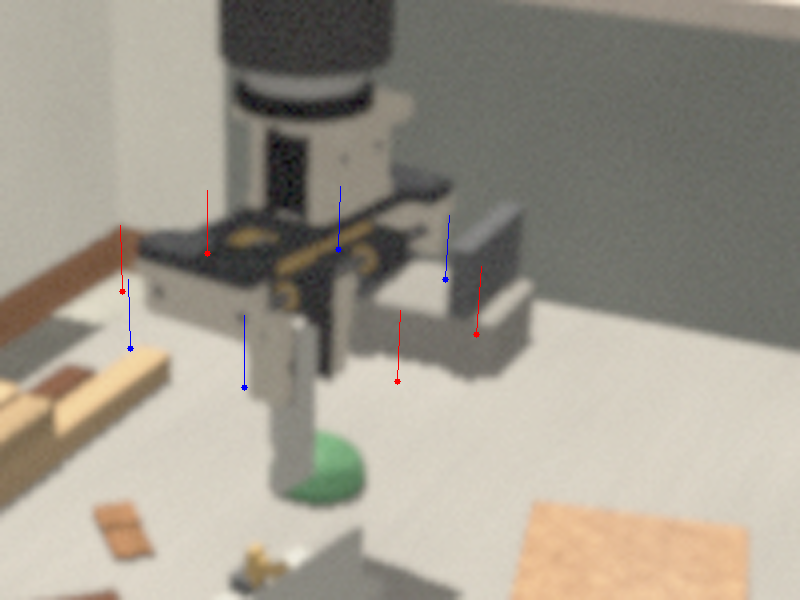

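The side view shows the gripper's body (193 mm along the jaws) sitting about 23 mm higher than drawn from the reported TCP. The tool is about 22 mm shorter than reported, so tip z is reported z + 22 mm. Next I regrip by the bracket's middle, feeling for the mat.

Call:
{"op": "carry_out", "data": {
  "moves": [
    [20,20,-40,0,0,0,75],
    [39,40,-85,0,0,0,75],
    [39,40,-130,0,0,0,75],
    [39,40,-175,0,0,0,75],
    [39,40,-220,0,0,0,75]
  ]
}}

```text
time_s: 12.15
tcp_pos: [0.4281, -0.3362, 0.0112]
eef_rot: [-32.8, 89.9, 12.2]
contact_force: [1.3, -0.9, -0.8]
gripper_width: 0.0659
```

Call:
{"op": "carry_out", "data": {
  "moves": [
    [0,0,-8,0,0,0,75],
    [0,0,-16,0,0,0,75],
    [0,0,-20,0,0,0,75],
    [0,0,-22,0,0,0,75]
  ]
}}

```text
time_s: 12.55
tcp_pos: [0.4297, -0.3358, -0.008]
eef_rot: [-64.3, 89.8, -19.2]
contact_force: [0.2, 0.2, 0.4]
gripper_width: 0.0658
```

Call:
{"op": "carry_out", "data": {
  "moves": [
    [0,2,-2,0,0,0,75],
    [0,2,-4,0,0,0,75],
    [0,2,-4,0,0,0,75]
  ]
}}

```text
time_s: 12.85
tcp_pos: [0.4289, -0.3328, -0.013]
eef_rot: [-60.5, 89.9, -15.4]
contact_force: [-0.5, 0.2, -1.4]
gripper_width: 0.0656
```

Call:
{"op": "carry_out", "data": {
  "moves": [
    [0,0,-2,0,0,0,75],
    [0,0,-4,0,0,0,75],
    [0,0,-4,0,0,0,75]
  ]
}}

```text
time_s: 13.15
tcp_pos: [0.4284, -0.3328, -0.0178]
eef_rot: [112.2, 90.0, 157.4]
contact_force: [0.5, -0.3, -0.0]
gripper_width: 0.0656
```

Call:
{"op": "carry_out", "data": {
  "moves": [
    [0,0,-2,0,0,0,75],
    [0,0,-3,0,0,0,75],
    [0,0,-3,0,0,0,75]
  ]
}}

```text
time_s: 13.45
tcp_pos: [0.4286, -0.3329, -0.0207]
eef_rot: [119.5, 90.0, 164.6]
contact_force: [0.1, 0.0, 1.2]
gripper_width: 0.0659
```

Call:
{"op": "carry_out", "data": {
  "moves": [
    [0,0,-1,0,0,0,75],
    [0,0,-2,0,0,0,75],
    [0,0,-2,0,0,0,75]
  ]
}}

```text
time_s: 13.75
tcp_pos: [0.4287, -0.3329, -0.0209]
eef_rot: [-98.7, 90.0, -53.5]
contact_force: [-5.0, 4.8, 19.6]
gripper_width: 0.0656
```

Tips touch the mat at reported z −20.7 mm (offset 23.7 mm). Raising 5 mm, then gripping.

Call:
{"op": "carry_out", "data": {
  "moves": [
    [0,0,7,0,0,0,60],
    [0,0,7,0,0,0,45],
    [0,0,7,0,0,0,30],
    [0,0,7,0,0,0,30],
    [0,0,7,0,0,0,30]
  ],
  "squeeze": 40
}}

```text
time_s: 14.25
tcp_pos: [0.4286, -0.3329, -0.0159]
eef_rot: [115.9, 90.0, 161.0]
contact_force: [0.5, -0.7, 0.3]
gripper_width: 0.0329
```

Call:
{"op": "carry_out", "data": {
  "moves": [
    [0,0,0,0,0,0,20],
    [0,0,0,0,0,0,20],
    [0,0,0,0,0,0,20]
  ]
}}

```text
time_s: 14.55
tcp_pos: [0.4283, -0.3327, -0.0158]
eef_rot: [109.4, 90.0, 154.5]
contact_force: [-0.3, 0.0, -1.6]
gripper_width: 0.0331
```

Call:
{"op": "carry_out", "data": {
  "moves": [
    [0,0,20,0,0,0,20],
    [0,0,60,0,0,0,20],
    [0,0,105,0,0,0,20],
    [0,0,150,0,0,0,20],
    [5,30,165,0,0,0.1,20]
  ]
}}

```text
time_s: 15.05
tcp_pos: [0.4355, -0.3053, 0.1541]
eef_rot: [-79.6, 89.6, -28.7]
contact_force: [1.2, 0.9, -2.6]
gripper_width: 0.0331
```

Call:
{"op": "carry_out", "data": {
  "moves": [
    [8,44,0,0,0,0.12,20],
    [16,88,0,0,0,0.24,20],
    [24,132,0,0,0,0.36,20],
    [32,176,0,0,0,0.48,20],
    [40,220,0,0,0,0.6,20]
  ]
}}

```text
time_s: 15.55
tcp_pos: [0.4732, -0.0811, 0.1495]
eef_rot: [18.7, 90.0, 104.2]
contact_force: [1.4, -0.4, -3.1]
gripper_width: 0.033
```

Call:
{"op": "carry_out", "data": {
  "moves": [
    [8,44,0,0,0,0.08,20],
    [16,88,0,0,0,0.08,20],
    [24,132,0,0,0,0.08,20],
    [32,170,0,0,0,0.08,20],
    [32,170,0,0,0,0.08,20]
  ]
}}

```text
time_s: 16.05
tcp_pos: [0.5065, 0.091, 0.1492]
eef_rot: [-44.4, 90.0, 45.7]
contact_force: [0.8, -0.6, -1.3]
gripper_width: 0.0333
```

```bash
python3 - <<'E'
from h import *
import pickle
np.set_printoptions(precision=4,suppress=True)
cv2.imwrite("pics/t9.png",r.capture("top")); p=r.camera_params("wrist"); a=r.capture("wrist"); cv2.imwrite("pics/w9.png",a); pickle.dump(p,open("w9.pkl","wb"))
t,R,s=tool(); print(t,R,s["joints"],s["time_s"],s["gripper_width"],s["contact_force"])
hsv=cv2.cvtColor(a,cv2.COLOR_BGR2HSV)
# brass runners: saturated yellow
m=cv2.inRange(hsv,(18,130,120),(32,255,255)); n,l,st,ce=cv2.connectedComponentsWithStats(m)
for i in range(1,n):
    if st[i,4]>60: print(st[i],ce[i],cast(p,[ce[i]],.08))
E
```

```text
[0.505  0.0878 0.1489] [[-0.0014 -1.      0.0012]
 [-0.0005  0.0012  1.    ]
 [-1.      0.0014 -0.0005]] [ 31.8233   7.8051 -23.9155  -0.0181 -58.3618 -31.8806] 16.15 0.033135322259660135 [-0.4484 -0.0648 -1.7103]
[343  44  12  13 112] [348.3036  49.8929] [[ 0.4392 -0.0247  0.08  ]]
[129  48  12  12 102] [134.2059  52.9118] [[ 0.5988 -0.0225  0.08  ]]
[334 154  16  71 807] [341.7893 188.7063] [[0.4363 0.082  0.08  ]]
[138 157  20  70 825] [147.1612 191.52  ] [[0.5996 0.0845 0.08  ]]
[181 248   8  51 190] [183.7158 274.5158] [[0.574  0.1624 0.08  ]]
[331 249   8  50 185] [335.4486 274.1135] [[0.4364 0.162  0.08  ]]
[233 316  32   7  82] [249.2683 318.5488] [[0.5149 0.209  0.08  ]]
[286 316  30   7  83] [299.8313 318.4578] [[0.4671 0.2089 0.08  ]]
```

```bash
python3 - <<'E'
from h import *
import pickle
np.set_printoptions(precision=4,suppress=True)
p=pickle.load(open("w9.pkl","rb")); a=cv2.imread("pics/w9.png")
print("runner -y ends",cast(p,[(342,154),(147,157)],.08))
cv2.imwrite("pics/w9b.png",cv2.resize(a,(800,600),interpolation=cv2.INTER_CUBIC))
E
```

```text
runner -y ends [[0.4383 0.0529 0.08  ]
 [0.5969 0.0554 0.08  ]]
```

View pics/w9b.png

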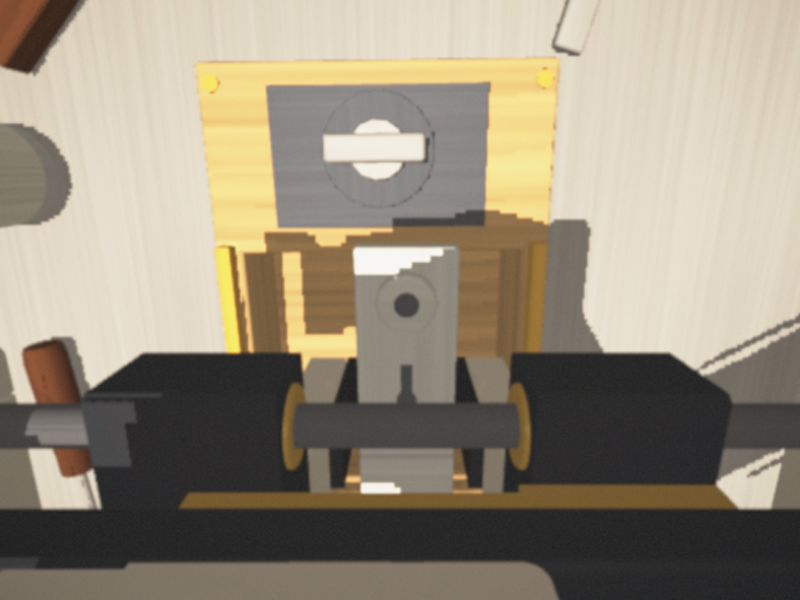

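The picture shows the bracket held flat, boss up (boss at (406,304)), over the bay. The key's wing is at (374,148), parallel to cabinet x, with runners at u≈230 and 537. That was my last viewable picture, so the rest is numeric.

```bash
python3 - <<'E'
from h import *
import pickle
np.set_printoptions(precision=4,suppress=True)
p=dict(pickle.load(open("w9.pkl","rb")))
R=cv2.Rodrigues(p["rvec"])[0]; c=-R.T@p["tvec"]; print("cam",c)
for dz in (0,.006):
    q=dict(p); q["tvec"]=-R@(c+[0,0,dz])
    print(dz,"key",cast(q,np.array([(374,148),(323,148),(424,148)])*.64,.114),"screws",cast(q,[(348.3,49.9),(134.2,52.9)],.07).mean(0),"runner ends",cast(q,[(342,154),(147,157)],.08))
t=cv2.imread("pics/t9.png"); hsv=cv2.cvtColor(t,cv2.COLOR_BGR2HSV)
m=cv2.inRange(hsv,(18,130,120),(32,255,255)); n,l,st,ce=cv2.connectedComponentsWithStats(m)
for i in range(1,n):
    if st[i,4]>20: print(st[i],ce[i],cast("top",[ce[i]],.107))
E
```

```text
cam [0.5055 0.017  0.3325]
0 key [[0.5188 0.0084 0.114 ]
 [0.5407 0.0084 0.114 ]
 [0.4974 0.0084 0.114 ]] screws [ 0.5195 -0.0252  0.07  ] runner ends [[0.4383 0.0529 0.08  ]
 [0.5969 0.0554 0.08  ]]
0.006 key [[0.5192 0.0082 0.114 ]
 [0.5416 0.0082 0.114 ]
 [0.4972 0.0081 0.114 ]] screws [ 0.5199 -0.0262  0.07  ] runner ends [[0.4367 0.0538 0.08  ]
 [0.5991 0.0563 0.08  ]]
[196 192  10   3  27] [200.6667 193.1111] [[0.5939 0.0639 0.107 ]]
[100 257  42   3 120] [119.9417 257.9667] [[0.4299 0.262  0.107 ]]
```

Call:
{"op": "carry_out", "data": {
  "moves": [
    [12,42,0,0,0,0.012,20],
    [12,42,0,0,0,0.012,20],
    [12,42,-45,0,0,0.012,20],
    [12,42,-90,0,0,0.012,20],
    [12,42,-120,0,0,0.012,20]
  ]
}}

```text
time_s: 16.65
tcp_pos: [0.5159, 0.1272, 0.027]
eef_rot: [111.3, 89.8, -158.3]
contact_force: [0.5, -0.2, -1.8]
gripper_width: 0.0329
```

Call:
{"op": "carry_out", "data": {
  "moves": [
    [0,0,-8,0,0,0,20],
    [0,0,-16,0,0,0,20],
    [0,0,-24,0,0,0,20],
    [0,0,-28,0,0,0,20],
    [0,0,-28,0,0,0,20]
  ]
}}

```text
time_s: 17.15
tcp_pos: [0.5179, 0.1292, 0.0019]
eef_rot: [-55.5, 90.0, 35.1]
contact_force: [-0.1, -0.5, -3.0]
gripper_width: 0.0327
```

Call:
{"op": "carry_out", "data": {
  "moves": [
    [0,0,-3,0,0,0,20],
    [0,0,-5,0,0,0,20],
    [0,0,-6,0,0,0,20],
    [0,0,-6,0,0,0,20]
  ]
}}

```text
time_s: 17.55
tcp_pos: [0.5176, 0.1292, -0.0046]
eef_rot: [127.0, 90.0, -142.4]
contact_force: [-0.2, -0.1, -1.6]
gripper_width: 0.0331
```

Call:
{"op": "carry_out", "data": {
  "moves": [
    [0,0,-1,0,0,0,20],
    [0,0,-2,0,0,0,20],
    [0,0,-2,0,0,0,20]
  ]
}}

```text
time_s: 17.85
tcp_pos: [0.5176, 0.1291, -0.0067]
eef_rot: [122.1, 90.0, -147.4]
contact_force: [-0.2, 0.3, -2.3]
gripper_width: 0.033
```

Call:
{"op": "carry_out", "data": {
  "moves": [
    [0,0,-1,0,0,0,20],
    [0,0,-1.5,0,0,0,20],
    [0,0,-1.5,0,0,0,20]
  ]
}}

```text
time_s: 18.15
tcp_pos: [0.5177, 0.1291, -0.007]
eef_rot: [-96.0, 90.0, -5.5]
contact_force: [-5.3, 0.1, 10.7]
gripper_width: 0.0328
```

Bracket sits on the floor at the predicted height. Releasing and rising.

Call:
{"op": "carry_out", "data": {
  "moves": [
    [0,0,1,0,0,0,55],
    [0,0,1,0,0,0,55],
    [0,0,1,0,0,0,55],
    [0,0,1,0,0,0,55],
    [0,0,1,0,0,0,55]
  ]
}}

```text
time_s: 18.65
tcp_pos: [0.5176, 0.1291, -0.0072]
eef_rot: [128.2, 90.0, -141.3]
contact_force: [0.1, 1.0, -0.8]
gripper_width: 0.0485
```

Call:
{"op": "carry_out", "data": {
  "moves": [
    [0,0,20,0,0,0,55],
    [0,0,65,0,0,0,55],
    [0,0,110,0,0,0,55],
    [0,0,155,0,0,0,55],
    [0,0,155,0,0,0,55]
  ]
}}

```text
time_s: 19.15
tcp_pos: [0.5213, 0.1307, 0.1546]
eef_rot: [-65.6, 89.4, 24.9]
contact_force: [0.3, 0.5, -0.2]
gripper_width: 0.0482
```

```bash
python3 - <<'E'
from h import *
np.set_printoptions(precision=4,suppress=True)
r.capture("wrist"); p=r.camera_params("wrist"); a=r.capture("wrist"); cv2.imwrite("pics/w10.png",a)
t,R,s=tool(); print(t,R[:,1],s["joints"],s["time_s"],s["gripper_width"])
hsv=cv2.cvtColor(a,cv2.COLOR_BGR2HSV)
for nm,m,z in(("grey bracket",cv2.inRange(hsv,(0,0,60),(179,40,255)),.022),("brass",cv2.inRange(hsv,(18,130,110),(32,255,255)),.107)):
    n,l,st,ce=cv2.connectedComponentsWithStats(m)
    for i in range(1,n):
        if st[i,4]>60: print(nm,st[i],ce[i],cast(p,[ce[i]],z))
E
```

```text
[0.5181 0.1295 0.1492] [-1.     -0.0089 -0.0024] [ 35.0758   9.6549 -21.589   -0.0132 -58.5825 -34.56  ] 19.25 0.04836018065004353
grey bracket [    0     0   162   327 34658] [ 77.211  135.9995] [[0.7016 0.0872 0.022 ]]
grey bracket [  189     0   147    93 13009] [262.0209  45.1218] [[0.519  0.0029 0.022 ]]
grey bracket [  363     0   149   314 32573] [444.4071 123.0902] [[0.3402 0.071  0.022 ]]
grey bracket [  0  43   8  45 248] [ 2.629  65.5242] [[0.7615 0.0229 0.022 ]]
grey bracket [ 246  132   34   90 2817] [262.3064 175.6695] [[0.5173 0.1253 0.022 ]]
grey bracket [ 41 252  60   3 108] [ 72.5278 252.6481] [[0.7258 0.2145 0.022 ]]
grey bracket [ 160  256  200   36 5408] [259.6631 271.8966] [[0.5189 0.2357 0.022 ]]
grey bracket [ 81 359 104   2 105] [132.1048 359.0286] [[0.6744 0.3571 0.022 ]]
grey bracket [  0 360  30   6  98] [ 15.3878 362.7551] [[0.8188 0.3644 0.022 ]]
brass [ 350  102   23  126 1462] [361.0465 163.7456] [[0.445  0.0971 0.107 ]]
brass [ 153  104   23  144 1569] [164.3149 171.0032] [[0.5908 0.1041 0.107 ]]
brass [151 246  19  54 450] [157.9311 273.0733] [[0.6023 0.1894 0.107 ]]
brass [351 246  18  54 448] [361.3728 272.7545] [[0.4359 0.1869 0.107 ]]
brass [ 148  311  354   13 3269] [340.0199 318.4686] [[0.4498 0.2308 0.107 ]]
```

Bracket blob is a 34x90 px rectangle at (0.517, 0.125), flat in the bay. Next is the door pull, with jaws along y.

Call:
{"op": "carry_out", "data": {
  "moves": [
    [0,30,0,0,0,0.145,100],
    [0,60,0,0,0,0.29,100],
    [0,90,0,0,0,0.435,100],
    [0,120,0,0,0,0.58,100],
    [-1,144,0,0,0,0.725,100]
  ]
}}

```text
time_s: 19.75
tcp_pos: [0.5158, 0.274, 0.1461]
eef_rot: [89.7, 89.8, -137.9]
contact_force: [0.2, -0.4, 0.9]
gripper_width: 0.0825
```

Call:
{"op": "carry_out", "data": {
  "moves": [
    [0,0,0,0,0,0.145,100],
    [0,0,0,0,0,0.29,100],
    [0,0,0,0,0,0.435,100],
    [0,0,0,0,0,0.58,100],
    [0,0,0,0,0,0.725,100]
  ]
}}

```text
time_s: 20.25
tcp_pos: [0.5158, 0.2725, 0.146]
eef_rot: [47.1, 89.8, -139.0]
contact_force: [0.1, 0.4, 0.1]
gripper_width: 0.0876
```

Call:
{"op": "carry_out", "data": {
  "moves": [
    [0,0,0,0,0,0.125,100],
    [0,0,0,0,0,0.125,100],
    [0,0,0,0,0,0.125,100]
  ]
}}

```text
time_s: 20.55
tcp_pos: [0.5161, 0.2727, 0.1467]
eef_rot: [41.0, 89.9, -138.5]
contact_force: [1.1, 1.1, 0.0]
gripper_width: 0.0873
```

```bash
python3 - <<'E'
from h import *
np.set_printoptions(precision=4,suppress=True)
p=r.camera_params("wrist"); a=r.capture("wrist"); cv2.imwrite("pics/w11.png",a)
t,R,s=tool(); print(t,R[:,1],s["joints"],s["time_s"],s["gripper_width"])
for nm,im,cam in(("wrist",a,p),("top0",cv2.imread("pics/top0.png"),"top")):
    m=cv2.inRange(cv2.cvtColor(im,cv2.COLOR_BGR2HSV),(18,130,110),(32,255,255))
    n,l,st,ce=cv2.connectedComponentsWithStats(m)
    for i in range(1,n):
        if st[i,4]>25: print(nm,st[i],ce[i],cast(cam,[ce[i]],.107 if nm=="top0" else .107))
E
```

```text
[0.5163 0.2728 0.147 ] [ 0.0097 -1.      0.0011] [ 47.0246  14.5194 -15.5105  -0.0083 -60.0648  43.5338] 20.6 0.08734166543129586
wrist [ 152   87  360   14 4362] [330.2762  93.0552] [[0.5984 0.2254 0.107 ]]
wrist [ 245  170   18   69 1072] [253.1604 204.1922] [[0.5185 0.2777 0.107 ]]
wrist [ 75 248  14  39 171] [ 79.6316 265.0643] [[0.4667 0.4151 0.107 ]]
wrist [431 248  16  50 323] [440.4892 273.5356] [[0.4617 0.1273 0.107 ]]
wrist [171 286 183   4 364] [268.5577 287.7555] [[0.4474 0.2648 0.107 ]]
top0 [ 92 192 114   4 324] [149.2006 193.5864] [[0.5927 0.1946 0.107 ]]
top0 [113 214   6  21  90] [115.5889 224.1556] [[0.5144 0.2772 0.107 ]]
top0 [ 88 256 117   5 387] [149.6072 257.8372] [[0.4309 0.1874 0.107 ]]
```

Call:
{"op": "carry_out", "data": {
  "moves": [
    [1,5,-20,0,0,0,100],
    [1,5,-50,0,0,0,100],
    [1,5,-79,0,0,0,60],
    [1,5,-79,0,0,0,20],
    [1,5,-79,0,0,0,5]
  ],
  "squeeze": 25
}}

```text
time_s: 21.1
tcp_pos: [0.5177, 0.2779, 0.069]
eef_rot: [63.9, 89.9, -115.5]
contact_force: [-0.5, 0.6, 0.6]
gripper_width: 0.0688
```

Call:
{"op": "carry_out", "data": {
  "moves": [
    [0,0,0,0,0,0,0],
    [0,0,0,0,0,0,0],
    [0,0,0,0,0,0,0],
    [0,0,0,0,0,0,0],
    [0,0,0,0,0,0,0]
  ]
}}

```text
time_s: 21.6
tcp_pos: [0.5177, 0.2782, 0.0694]
eef_rot: [-133.3, 90.0, 47.5]
contact_force: [-0.1, -0.3, 1.3]
gripper_width: 0.029
```

Call:
{"op": "carry_out", "data": {
  "moves": [
    [0,0,0,0,0,0,0],
    [0,0,0,0,0,0,0],
    [0,0,0,0,0,0,0],
    [0,0,0,0,0,0,0]
  ]
}}

```text
time_s: 22.0
tcp_pos: [0.5176, 0.278, 0.0689]
eef_rot: [54.4, 90.0, -124.8]
contact_force: [-0.5, 0.2, 0.3]
gripper_width: 0.0117
```

Call:
{"op": "carry_out", "data": {
  "moves": [
    [0,-25,0,0,0,0,0],
    [1,-55,0,0,0,0,0],
    [1,-85,0,0,0,0,0],
    [2,-115,0,0,0,0,0],
    [2,-138,0,0,0,0,0]
  ]
}}

```text
time_s: 22.5
tcp_pos: [0.5194, 0.1392, 0.069]
eef_rot: [-90.9, 90.0, 89.8]
contact_force: [0.3, 2.4, -1.5]
gripper_width: 0.0114
```

Call:
{"op": "carry_out", "data": {
  "moves": [
    [0,-4,0,0,0,0,0],
    [0,-8,0,0,0,0,0],
    [0,-11,0,0,0,0,0],
    [0,-13,0,0,0,0,0],
    [0,-13,0,0,0,0,0]
  ]
}}

```text
time_s: 23.0
tcp_pos: [0.5196, 0.1297, 0.069]
eef_rot: [-100.7, 89.8, 80.0]
contact_force: [-5.2, 10.2, 1.5]
gripper_width: 0.0114
```

Door is at its stop: pull at y=0.1297 with 10 N resisting. Release and go to the key.

Call:
{"op": "carry_out", "data": {
  "moves": [
    [0,2,0,0,0,0,60],
    [0,2,0,0,0,0,60],
    [0,2,0,0,0,0,60],
    [0,2,0,0,0,0,60],
    [0,2,0,0,0,0,60]
  ]
}}

```text
time_s: 23.5
tcp_pos: [0.5197, 0.129, 0.0689]
eef_rot: [80.1, 90.0, -99.1]
contact_force: [0.5, -0.5, 0.4]
gripper_width: 0.0463
```

Call:
{"op": "carry_out", "data": {
  "moves": [
    [0,0,30,0,0,0,60],
    [0,0,65,0,0,0,60],
    [0,-40,70,0,0,0,60],
    [0,-80,70,0,0,0,60],
    [0,-121,70,0,0,0,60]
  ]
}}

```text
time_s: 24.0
tcp_pos: [0.5197, 0.0071, 0.1396]
eef_rot: [-161.7, 89.9, 19.1]
contact_force: [0.8, -0.8, 0.1]
gripper_width: 0.0526
```

```bash
python3 - <<'E'
from h import *
np.set_printoptions(precision=4,suppress=True)
r.capture("top"); p=r.camera_params("wrist"); a=r.capture("wrist"); cv2.imwrite("pics/w12.png",a)
t,R,s=tool(); print(t,R[:,1],s["joints"],s["time_s"],s["gripper_width"])
hsv=cv2.cvtColor(a,cv2.COLOR_BGR2HSV)
for nm,m in(("brass",cv2.inRange(hsv,(18,130,110),(32,255,255))),("steel",cv2.inRange(hsv,(0,0,150),(179,50,255)))):
    n,l,st,ce=cv2.connectedComponentsWithStats(m)
    for i in range(1,n):
        if 150<st[i,4]<8000: print(nm,st[i],ce[i],cast(p,[ce[i]],.107 if nm=="brass" else .114))
print("key proj",proj(p,[[.519,.008,.114]]),proj(p,[[.519,.130,.107]]))
E
```

```text
[0.5188 0.0045 0.1391] [ 0.0096 -1.      0.0003] [ 22.2012   8.9076 -24.0159   0.0102 -57.1084  68.3438] 24.1 0.052448009018300074
brass [457  56  29  19 269] [471.6803  64.2751] [[ 0.6192 -0.1322  0.107 ]]
brass [454  78  20  14 187] [463.7701  84.3422] [[ 0.607  -0.1295  0.107 ]]
brass [   0   84  191   16 2519] [95.5244 91.1596] [[0.5997 0.1116 0.107 ]]
brass [  72  171   39   56 1713] [ 90.8476 198.8278] [[0.5259 0.1246 0.107 ]]
brass [143 247  11  52 273] [146.9231 270.3407] [[0.4688 0.0891 0.107 ]]
brass [366 247  12  53 371] [372.2668 274.3073] [[ 0.4675 -0.0852  0.107 ]]
steel [315 188   9  32 220] [318.4955 202.2   ] [[ 0.5275 -0.0384  0.114 ]]
steel [ 188  287  144   28 3037] [260.3355 302.354 ] [[0.4463 0.0013 0.114 ]]
key proj [[252.2994 212.8628]] [[ 84.6193 207.8049]]
```

Call:
{"op": "carry_out", "data": {
  "moves": [
    [0,3,-25,0,0,0,60],
    [0,3,-50,0,0,0,60],
    [0,3,-67,0,0,0,60],
    [0,3,-67,0,0,0,20],
    [0,3,-67,0,0,0,5]
  ],
  "squeeze": 50
}}

```text
time_s: 24.6
tcp_pos: [0.5198, 0.0113, 0.0723]
eef_rot: [59.9, 90.0, -119.3]
contact_force: [-0.5, 1.0, -0.0]
gripper_width: 0.0417
```

Call:
{"op": "carry_out", "data": {
  "moves": [
    [0,0,0,0,0,0,0],
    [0,0,0,0,0,0,0],
    [0,0,0,0,0,0,0],
    [0,0,0,0,0,0,0],
    [0,0,0,0,0,0,0]
  ]
}}

```text
time_s: 25.1
tcp_pos: [0.52, 0.0081, 0.0729]
eef_rot: [92.0, 89.8, -87.2]
contact_force: [4.9, -17.6, 1.5]
gripper_width: 0.0117
```

Call:
{"op": "carry_out", "data": {
  "moves": [
    [0,-3,0,0,0,0,0],
    [0,-3,0,0,0,-0.13,0],
    [0,-3,0,0,0,-0.26,0],
    [0,-3,0,0,0,-0.39,0],
    [0,-3,0,0,0,-0.52,0]
  ]
}}

```text
time_s: 25.6
tcp_pos: [0.52, 0.0076, 0.0729]
eef_rot: [-179.1, 89.9, -28.5]
contact_force: [-0.2, -4.7, 3.0]
gripper_width: 0.0117
```

Call:
{"op": "carry_out", "data": {
  "moves": [
    [0,0,0,0,0,-0.13,0],
    [0,0,0,0,0,-0.26,0],
    [0,0,0,0,0,-0.39,0],
    [0,0,0,0,0,-0.5,0],
    [0,0,0,0,0,-0.55,0]
  ]
}}

```text
time_s: 26.1
tcp_pos: [0.5198, 0.0073, 0.0728]
eef_rot: [-180.0, 89.9, -60.7]
contact_force: [0.3, -4.9, 4.2]
gripper_width: 0.0115
```

```bash
python3 - <<'E'
from h import *
np.set_printoptions(precision=4,suppress=True)
t,R,s=tool(); print(t,R[:,1],np.degrees(np.arctan2(R[1,1],R[0,1])),s["joints"][5],s["time_s"],s["gripper_width"],s["contact_force"],s["moment"])
E
```

```text
[0.5198 0.0073 0.0728] [-0.8726 -0.4885 -0.    ] -150.76069469854184 6.670978727901527 26.1 0.011530598825059194 [ 0.3289 -4.8807  4.2191] [-1.9573  0.2622  0.2229]
```

Call:
{"op": "carry_out", "data": {
  "moves": [
    [0,0,0,0,0,-0.04,0],
    [0,0,0,0,0,-0.06,0],
    [0,0,0,0,0,-0.06,0]
  ]
}}

```text
time_s: 26.4
tcp_pos: [0.5198, 0.0073, 0.0728]
eef_rot: [179.2, 89.9, -64.8]
contact_force: [-1.3, -5.0, 4.4]
gripper_width: 0.0116
```

```bash
python3 - <<'E'
from h import *
t,R,s=tool(); print(np.degrees(np.arctan2(R[1,1],R[0,1])),s["contact_force"],s["moment"],s["gripper_width"])
E
```

```text
-153.9550122392127 [-1.25169517 -5.04901622  4.35953847] [-1.91648192  0.26124219  0.57338816] 0.011609389839172389
```

Stop reached (64.5°, moment risen to 0.57 N m). Turning back with the spring, then releasing.

Call:
{"op": "carry_out", "data": {
  "moves": [
    [0,0,0,0,0,0.14,0],
    [0,0,0,0,0,0.28,0],
    [0,0,0,0,0,0.42,0],
    [0,0,0,0,0,0.56,0],
    [0,0,0,0,0,0.7,0]
  ]
}}

```text
time_s: 26.9
tcp_pos: [0.5201, 0.0076, 0.0728]
eef_rot: [177.6, 89.9, -25.9]
contact_force: [-0.0, -3.9, 3.0]
gripper_width: 0.0117
```

Call:
{"op": "carry_out", "data": {
  "moves": [
    [0,0,0,0,0,0.14,0],
    [0,0,0,0,0,0.28,0],
    [0,0,0,0,0,0.42,0],
    [0,0,0,0,0,0.43,0],
    [0,0,0,0,0,0.43,20]
  ]
}}

```text
time_s: 27.4
tcp_pos: [0.5198, 0.0082, 0.0723]
eef_rot: [-150.5, 89.9, 30.0]
contact_force: [0.7, -0.4, 0.1]
gripper_width: 0.0149
```

Call:
{"op": "carry_out", "data": {
  "moves": [
    [0,0,0,0,0,0,60],
    [0,0,0,0,0,0,60],
    [0,0,0,0,0,0,60],
    [0,0,0,0,0,0,60],
    [0,0,0,0,0,0,60]
  ]
}}

```text
time_s: 27.9
tcp_pos: [0.5196, 0.0082, 0.0719]
eef_rot: [14.3, 90.0, -164.9]
contact_force: [0.2, 0.0, 0.1]
gripper_width: 0.0502
```

Call:
{"op": "carry_out", "data": {
  "moves": [
    [0,0,30,0,0,0,60],
    [0,0,65,0,0,0,60],
    [0,0,110,0,0,0,60],
    [-40,-40,120,0,0,0,60],
    [-80,-80,120,0,0,0,60]
  ]
}}

```text
time_s: 28.4
tcp_pos: [0.4502, -0.062, 0.1934]
eef_rot: [-170.2, 89.8, 10.7]
contact_force: [-0.4, -1.1, -0.5]
gripper_width: 0.0528
```

Call:
{"op": "carry_out", "data": {
  "moves": [
    [-40,-40,0,0,0,0,60],
    [-60,-80,0,0,0,0,60],
    [-60,-120,0,0,0,0,60],
    [-60,-160,0,0,0,0,60],
    [-60,-160,0,0,0,0,60]
  ]
}}

```text
time_s: 28.9
tcp_pos: [0.3888, -0.2255, 0.1917]
eef_rot: [74.5, 90.0, -105.0]
contact_force: [-0.5, 1.4, -0.3]
gripper_width: 0.0526
```

```bash
python3 - <<'E'
from h import *
np.set_printoptions(precision=4,suppress=True)
t,R,s=tool(); print(t,s["time_s"],s["contact_force"],s["gripper_width"])
a=r.capture("top"); b=cv2.imread("pics/top0.png"); cv2.imwrite("pics/top9.png",a)
def blobs(im):
    m=cv2.inRange(cv2.cvtColor(im,cv2.COLOR_BGR2HSV),(18,130,110),(32,255,255)); n,l,st,ce=cv2.connectedComponentsWithStats(m)
    for i in range(1,n):
        if st[i,4]>25: print("brass",st[i],ce[i],cast("top",[ce[i]],.107))
blobs(a)
for nm,im in(("0",b),("9",a)):   # key wing: bright grey blob on the dark plate
    g=im[195:260,205:245]; m=(cv2.cvtColor(g,cv2.COLOR_BGR2GRAY)>120)&(np.ptp(g.astype(int),axis=2)<30)
    n,l,st,ce=cv2.connectedComponentsWithStats(m.astype('uint8'))
    for i in range(1,n):
        if st[i,4]>20:
            ys,xs=np.where(l==i); c=np.cov(xs,ys); w,v=np.linalg.eigh(c); print(nm,"key",st[i],ce[i],"axis",np.degrees(np.arctan2(v[1,1],v[0,1])))
# bystanders: image difference outside arm/cabinet
d=cv2.absdiff(a,b).max(2)
for nm,(x,y) in dict(tin=(220,138),offcut=(258,156),str_a=(305,146),pw=(352,176),joiner=(268,270),str_b=(315,280),screwdr=(150,147)).items():
    print(nm,"diff",(d[y-14:y+14,x-14:x+14]>40).mean().round(3))
E
```

```text
[ 0.3888 -0.2255  0.1917] 28.9 [-0.5175  1.3743 -0.3474] 0.052572893162602455
brass [ 92 192 114   4 314] [148.2771 193.6847] [[0.5925 0.197  0.107 ]]
brass [172 214   5  20  84] [173.6429 223.2262] [[0.5173 0.13   0.107 ]]
brass [ 88 256  93   5 305] [135.8918 258.059 ] [[0.4301 0.2217 0.107 ]]
0 key [ 36   0   4  65 220] [37.7727 30.05  ] axis 89.44126373052188
0 key [13 20  7 17 84] [16.9167 28.2381] axis 91.79270644993233
9 key [ 36   0   4  25 100] [37.5 12. ] axis 90.0
tin diff 0.0
offcut diff 0.0
str_a diff 0.0
pw diff 0.0
joiner diff 0.776
str_b diff 0.934
screwdr diff 0.0
```

Call:
{"op": "carry_out", "data": {
  "moves": [
    [0,-45,0,0,0,0,60],
    [0,-90,0,0,0,0,60],
    [-20,-135,0,0,0,0,60],
    [-40,-180,0,0,0,0,60],
    [-60,-225,0,0,0,0,60]
  ]
}}

```text
time_s: 29.45
tcp_pos: [0.3293, -0.4477, 0.1916]
eef_rot: [-119.8, 90.0, 61.0]
contact_force: [1.3, 0.5, 0.5]
gripper_width: 0.0527
```

Call:
{"op": "carry_out", "data": {
  "moves": [
    [-10,-45,0,0,0,0,60],
    [-20,-90,0,0,0,0,60],
    [-30,-135,0,0,0,0,60],
    [-30,-135,0,0,0,0,60],
    [-30,-135,0,0,0,0,60]
  ]
}}

```text
time_s: 29.95
tcp_pos: [0.2996, -0.5818, 0.1905]
eef_rot: [-57.2, 89.9, 123.5]
contact_force: [-0.0, 0.8, 0.0]
gripper_width: 0.0526
```

```bash
python3 - <<'E'
from h import *
t,R,s=tool(); print(t,s["qd"].round(2),s["contact_force"])
a=r.capture("top"); b=cv2.imread("pics/top0.png"); A=r.capture("side"); B=cv2.imread("pics/side0.png")
d=cv2.absdiff(a,b).max(2); D=cv2.absdiff(A,B).max(2)
for nm,(x,y) in dict(joiner=(268,270),str_b=(315,280),key=(223,224)).items(): print("top",nm,(d[y-14:y+14,x-14:x+14]>40).mean().round(3))
for nm,(x,y) in dict(joiner=(325,233),str_b=(355,205),key=(261,208)).items(): print("side",nm,(D[y-14:y+14,x-14:x+14]>40).mean().round(3))
for nm,im in(("0",b),("9",a)):
    g=im[195:260,205:240]; m=(cv2.cvtColor(g,cv2.COLOR_BGR2GRAY)>120)&(np.ptp(g.astype(int),axis=2)<30)
    n,l,st,ce=cv2.connectedComponentsWithStats(m.astype('uint8'))
    for i in range(1,n):
        if 20<st[i,4]<150:
            ys,xs=np.where(l==i); w,v=np.linalg.eigh(np.cov(xs,ys)); print(nm,"key",ce[i],np.degrees(np.arctan2(v[1,1],v[0,1]))%180)
E
```

```text
[ 0.29957902 -0.58178514  0.19047734] [ 1.63 -1.88 -1.41 -0.09 -0.03 -0.1 ] [-0.00412281  0.78987132  0.02446339]
top joiner 0.0
top str_b 0.0
top key 0.0
side joiner 0.0
side str_b 0.0
side key 0.0
0 key [16.91666667 28.23809524] 91.79270644993233
9 key [16.91666667 28.23809524] 91.79270644993233
```

Key is back at rest, the bystanders are unmoved and the door is shut. Handing in.

```bash
python3 -c "
from plant import r
print(r.close_job())"
```

```text
the job is handed in; nothing more can be done
None
```

I carried out every step of the task and handed the job in at about 30 s of the 72 s allowed. No verdict was reported.

**What I did:**
1. I pulled the bracket up out of the rail.
2. I laid it on the mat boss up and let go. It was released tilted, with its foot on the mat, and tipped onto its back.
3. I picked it up again by its middle and set it on the bay floor under force control. It touched within 1 mm of the predicted height.
4. I slid the door to its stop.
5. I turned the key to its stop, about 64° with the resisting moment rising to 0.57 N m, turned it back and released it.

**Last checks:**
- **Door:** the pull is at y = 0.130 m, over the bay centre I estimated, so the door is shut.
- **Key:** its image matches the starting one exactly.
- **Other things on the bench:** all seven match their starting images in the top view; the L-joiner and the second stretcher key also match in the side view.
- **Bracket:** it was last seen lying flat in the bay just before the door closed; I could not check it after that.

**What failed or disagreed:**
- **First grasp:** it closed on top of the bracket instead of around it, pressing about 12 N. The real fingertips sit about 22–24 mm behind the reported TCP; I corrected for this from then on.
- **Camera disagreement:** the wrist and top cameras differed by about 3–5 mm in x, and I used the wrist values near the work.
- **Mat contact:** it came about 3.5 mm lower than predicted, probably because the bracket slipped slightly in the grip during the pull.

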